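Put the masking-tape rolls on their posts

ROBOT

A 6-joint arm with a two-finger parallel gripper is mounted at the origin on the work surface; the furniture and walls round the work are solid. World frame = base frame: x ahead of the robot, y to its left, z up, the work surface at z = 0. Lengths are in mm, angles in rad, forces in N, time in s.
With the tool pointing down it reaches from about 300 to 775 mm from the base axis. Payload 14.6 kg.
Tool frame: the origin (TCP) lies midway between the tips of the shut fingers; the grasp point (between the pads) lies 19 mm behind it; y points along the fingers, z is the direction in which the jaws open and shut, and the axes are right-handed (so a half turn about y gives the same grasp; the last joint's range is limited). The gripper opens to 94 mm and grips with 3 to 60 N. Pads are 16 mm wide; open, the fingers measure 119 mm over their backs; the gripper's body (75 mm by 177 mm) begins 78 mm behind the grasp point.
Start: joints at [1.274, 0.3, 1.521, -0, 1.321, -0.067], TCP at [125.279, 535.532, 205.446] pointing down, gripper open.
Joint ranges: [-3.03, 3.03], [-0.79, 2.21], [0.23, 2.52], [-1.04, 4.18], [0, 3.07], [-2.55, 2.55]. Speed limits (rad/s): [2.22, 2.22, 2.57, 3.14, 3.14, 3.14].

INTERFACE

Orientations are given as [roll, pitch, yaw] about the fixed x, y, z axes, in that order (R = Rz(yaw) Ry(pitch) Rx(roll)).
In Python, from cell import manip gives the robot as it stands.
- The arm moves only by the tool play_rows, never from a script. Its argument "series" is a list of rows, each a list of 3 entries, a list of its own where there are three numbers: the shift along the tool's x, y, z in m, then the turn about the tool's y in rad, then the closure, from 0 (fully open) to 1 (shut). In form: [[[dx, dy, dz], twist, grip], ...]. A call has 1 to 20 rows; each row is the pose to reach, as a shift and turn from the pose measured when the call began, along the tool's axes at that moment; what a row does not reach only later rows make up. A row lasts 1/10 s, in which the tool goes at most 50 mm and 8.59 degrees, less where a joint would pass 70% of its speed; a pose out of reach is approached as far as the arm can. A call with a gripper value outside its range is refused whole. The fingers move at their own pace and stop on an object; "squeeze" is the grip in N (left out, the last holds). Time passes only in rows, so rows that repeat a pose let the fingers close. It gives the time, the measured TCP pose, the force and the opening at its end, in the units of the state.
- manip.read_state(): the state, without advancing time (a new reading comes with each control period).
- manip.camera(name): name is "scene" or "side" or "wrist"; returns the picture (384x512x3 uint8, red, green, blue); there is no depth.
- manip.camera_params(name): a dict with "K" (3x3 intrinsics, pixels), "rvec" (rotation vector, rad) and "tvec" (3), from world to camera coordinates, as OpenCV has them. Camera axes: x right, y down, z forward; pixel columns grow to the right and rows downward; lengths in mm; the calibration is good to about 2 mm. The wrist camera is an equidistant fisheye: a pixel r from the principal point sees the ray r / f radians off the axis. A picture is of the moment at which its call begins: read the wrist's pose just before it. camera_params takes no time and is no camera call; for the wrist camera it gives the pose at the moment of the call.
- manip.sign_off(): hands the job in, once; it reports no verdict.
The state is a dict: "clock": time; "joints": joint angles; "qd": joint speeds; "effort": joint torques, N m; "eef_pos": TCP position; "eef_rot": TCP orientation; "wrist_force": force on the tool from outside, world axes, zero at the start; "moment": the same for the moment, N m; "finger_gap": finger opening in mm.
Only numpy, scipy, OpenCV 4.12 (cv2) and the standard library are available. Lean on these libraries where they do the work, as an engineer would, in place of code of your own. Each camera call takes 0.05 s, during which the arm holds its last target. There are 200 camera calls.

TASK

Tidy up the masking tape on the model-making table: thread the large roll over the thick post and the small roll over the thin post, in either order. Let go of each roll once it is down on its post, lying flat on the wooden foot.

Things in the scene. Friction and masses are not known exactly. Their poses are not given: they have to be found in the camera images.
- big_roll_center (a point): Large roll of cream masking tape on a cardboard core, lying flat: outside diameter 64 mm, hole diameter 50 mm right through, 24 mm high, loose, about 40 g. Point: centre of the hole, half-way up (12 mm above its underside). z axis: along the hole. Can be gripped across its outside from above.
- small_roll_center (a point): Small roll of the same masking tape, lying flat: outside diameter 42 mm, hole diameter 28 mm right through, 24 mm high, loose, about 25 g. Point: centre of the hole, half-way up (12 mm above its underside). z axis: along the hole. Can be gripped across its outside from above.
- thick_stand_seat (a point): Fixed plain wooden stand with the thick post: a round foot 72 mm in diameter and 10 mm high, with one upright round post 30 mm in diameter in its middle that rises 45 mm above the foot. Point: on the post's axis at the height of the foot's top face (10 mm above the table), where the underside of the roll comes to lie. z axis: up along the post.
- slim_stand_seat (a point): Fixed plain wooden stand with the thin post: the same foot, 72 mm in diameter and 10 mm high, with one upright round post 8 mm in diameter in its middle that rises 45 mm above the foot. Point: on the post's axis at the height of the foot's top face (10 mm above the table), where the underside of the roll comes to lie. z axis: up along the post.
There are look-alikes about, which are no part of the job. Leave any yellow look-alike of the part that bears small_roll_center alone.

How it is judged (in metres and radians):
At the end, for the whole second after the job is handed in: The large roll is round the thick post and the small roll round the thin post: each roll's centre is within 14 mm of its post's axis and less than 17 mm (but more than 6 mm) above the top of the foot (12 mm when lying on it), and its hole is within 10 degrees of upright (horizontal distance between big_roll_center and thick_stand_seat below 0.014 m and z of big_roll_center in the frame of thick_stand_seat between 0.006 and 0.017 m and angle between the z axis of big_roll_center and the z axis of thick_stand_seat, either way round below 0.17 rad and horizontal distance between small_roll_center and slim_stand_seat below 0.014 m and z of small_roll_center in the frame of slim_stand_seat between 0.006 and 0.017 m and angle between the z axis of small_roll_center and the z axis of slim_stand_seat, either way round below 0.17 rad); the robot touches nothing.
It also fails if it takes over 56 s, if anything falls off the work surface, if the arm or the gripper's body presses on something with over 40 N, if the wrist force passes 120 N, or if a joint passes its speed limit or range.

## Working session

There is one attempt and no reset: what is moved stays moved. The work goes in short steps, Python scripts to look and compute and a tool call to move; the robot and the scene stay as the last step left them, time stands still between calls to the robot, and variables do not carry over. Pictures are saved under pics/ and viewed, about 8 in all and at most 12, crops included, and the job is handed in when it is done.

Besides the shell and the picture viewer there is one more tool, called after "Request:" as name(argument=value, ...) on one line, values as JSON. play_rows: Moves the arm, as the interface text tells. Its arguments: {"type":"object","properties":{"series":{"type":"array","items":{"type":"array"}},"squeeze":{"type":"number"}},"required":["series"]}

```bash
mkdir -p pics; ls; python3 - <<'E'
from cell import manip
import cv2, numpy as np
s=manip.read_state(); print(s)
for n in ("scene","side","wrist"):
    p=manip.camera_params(n); print(n,p)
    cv2.imwrite(f"pics/{n}0.png",manip.camera(n)[:,:,::-1])
E
```

```text
pics
{'clock': 0.0, 'joints': array([ 1.27442649e+00,  3.00457838e-01,  1.52158987e+00,  2.14583105e-05,
        1.32070639e+00, -6.66142652e-02]), 'qd': array([-1.02716948e-03,  1.38028869e-03,  1.39945304e-03, -8.73947478e-05,
       -2.23734177e-04,  1.04621502e-03]), 'effort': array([ 5.61427732e-04, -5.31784201e+01, -3.52737808e+01,  7.08972942e-02,
        2.43730098e-02, -7.03275646e-05]), 'eef_pos': array([125.18329969, 535.28908976, 204.88989161]), 'eef_rot': array([-1.57195381e+00,  9.80499964e-05, -2.29760952e-01]), 'wrist_force': array([0.86725915, 0.58555171, 0.70691199]), 'moment': array([-0.01741768, -0.0290471 , -0.03943206]), 'finger_gap': 93.80293136236509}
scene {'K': array([[472.54814574,   0.        , 259.57772963],
       [  0.        , 472.54814574, 191.29939961],
       [  0.        ,   0.        ,   1.        ]]), 'rvec': array([ 2.23206674,  1.48954642, -0.40986907]), 'tvec': array([-170.23462748, -317.9169138 , 1289.20725717])}
side {'K': array([[467.82834113,   0.        , 261.11063071],
       [  0.        , 467.82834113, 190.96833586],
       [  0.        ,   0.        ,   1.        ]]), 'rvec': array([ 0.81238599,  2.72951769, -0.81313805]), 'tvec': array([ 355.92822151, -169.70002468, 1440.40496995])}
wrist {'K': array([[297.31863964,   0.        , 256.87261308],
       [  0.        , 297.31863964, 193.02592972],
       [  0.        ,   0.        ,   1.        ]]), 'rvec': array([-2.28280593, -1.81125164, -0.2488158 ]), 'tvec': array([-549.85432021,  -28.6590638 ,  392.21829047])}
```

View pics/scene0.png

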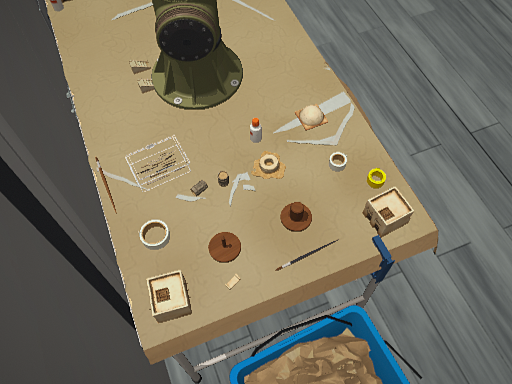

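View pics/side0.png

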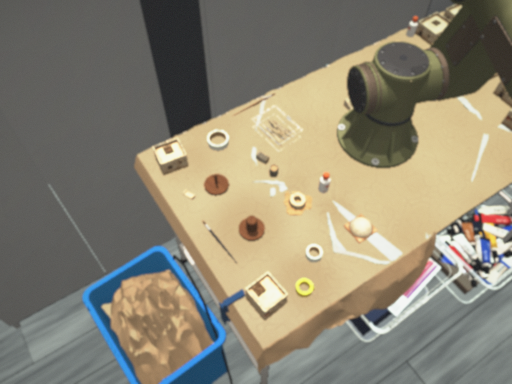

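View pics/wrist0.png

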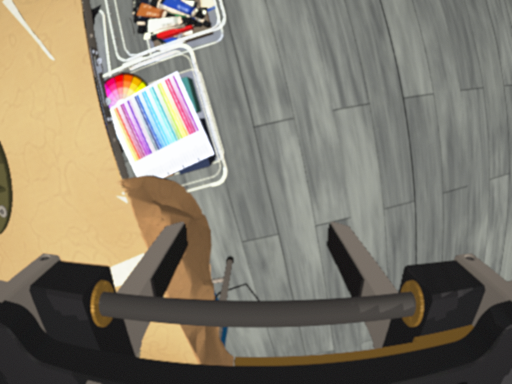

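Scene view: the big roll is at (154,234), the thin-post stand at (225,247) and the thick-post stand at (296,215). There are three small-ring candidates: white/cream at (338,161), yellow at (377,177), and a ring on an orange scrap at (269,163). The cream one at (338,161) fits best. The yellow one is the excluded look-alike, and the one on the scrap has a narrow hole. The wrist view shows only the floor and the table edge. I'll confirm with an enlarged crop.

```bash
cat > h.py <<'E'
import numpy as np, cv2
from cell import manip
def ray(n,uv,p=None):
    p=p or manip.camera_params(n); R=cv2.Rodrigues(p["rvec"])[0]; K=p["K"]
    d=np.array([(uv[0]-K[0,2])/K[0,0],(uv[1]-K[1,2])/K[1,1]])
    if n=="wrist":
        r=np.hypot(*d); v=np.r_[d*np.sin(r)/max(r,1e-9),np.cos(r)]
    else: v=np.r_[d,1]
    return -R.T@p["tvec"], R.T@v
def plane(n,uv,z,p=None):
    o,v=ray(n,uv,p); return (o+v*(z-o[2])/v[2])[:2]
def proj(n,X,p=None):
    p=p or manip.camera_params(n); R=cv2.Rodrigues(p["rvec"])[0]; K=p["K"]
    c=np.atleast_2d(X)@R.T+p["tvec"]; 
    if n=="wrist":
        rr=np.hypot(c[:,0],c[:,1]); d=c[:,:2]/np.maximum(rr,1e-9)[:,None]*np.arctan2(rr,c[:,2])[:,None]
    else: d=c[:,:2]/c[:,2:]
    return d*K[0,0]+K[:2,2]
E
python3 - <<'E'
from h import *
a=cv2.imread("pics/scene0.png"); b=cv2.imread("pics/side0.png")
C=lambda im,u,v:cv2.resize(im[v-24:v+24,u-32:u+32],(256,192),interpolation=cv2.INTER_CUBIC)
S=[(154,234),(338,161),(269,163)],[(217,139),(314,252),(297,201)]
T=[(296,215),(225,247),(377,177)],[(252,228),(216,184),(305,287)]
rows=[np.hstack([C(a,*q) for q in S[0]]),np.hstack([C(b,*q) for q in S[1]]),np.hstack([C(a,*q) for q in T[0]])]
cv2.imwrite("pics/m1.png",np.vstack(rows))
for q,r,z in [(S[0][0],S[1][0],12),(S[0][1],S[1][1],12),(S[0][2],S[1][2],12),((296,218),(252,230),10),((225,247),(216,184),10)]:
    print(plane("scene",q,z).round(),plane("side",r,z).round())
E
```

```text
[ 422. -241.] [ 424. -245.]
[407. 219.] [405. 215.]
[348.  65.] [351.  65.]
[506.  64.] [504.  73.]
[ 510. -107.] [ 509. -107.]
```

View pics/m1.png

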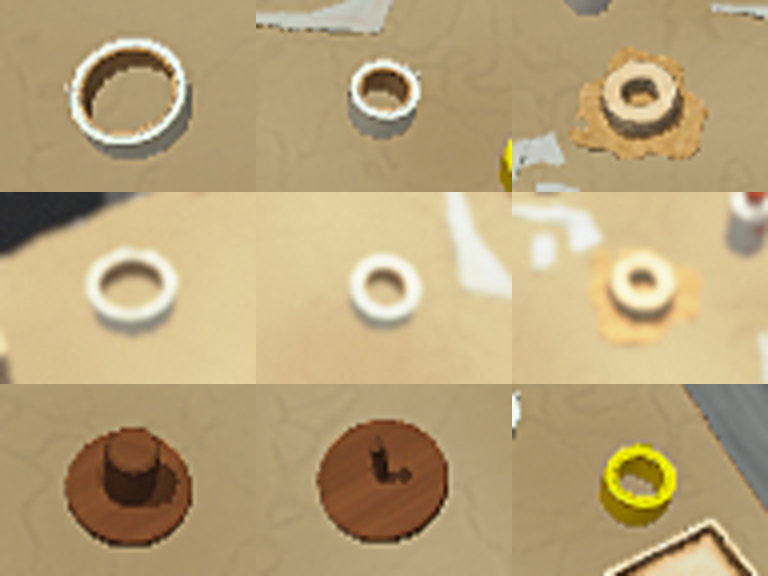

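The crops confirm it. The cream ring at (338,161), with its cardboard core, is the small roll. (269,163) is a wooden ring with a narrow hole, and (377,177) is the yellow look-alike. Next I'll refine the positions.

```bash
python3 - <<'E'
from h import *
for nm,q,r,z in [("big",(154.5,233),(218,138),24),("small",(338.2,159.3),(314.2,251.5),24),("yellow",(377,175),(305,286),24),("thick",(296.2,216.5),None,10),("slim",(224.8,247),None,10),("boxR",(388,210),None,0),("boxL",(169,296),None,0),("bottle",(256,140),None,0)]:
    print(nm,plane("scene",q,z).round(1),r and plane("side",r,z).round(1))
p=manip.camera_params("wrist"); print("cam",ray("wrist",(256,192),p))
print("below TCP px",proj("wrist",[[125.2,535.3,z] for z in (205,100,24)]))
s=manip.read_state(); R=cv2.Rodrigues(np.zeros(3))[0]
from scipy.spatial.transform import Rotation as Ro
M=Ro.from_euler("xyz",s["eef_rot"]).as_matrix(); print(M.round(3))
print("shift to above small", M.T@(np.array([407,216,140])-s["eef_pos"]))
E
```

```text
big [ 426.2 -238.4] [ 424.  -237.9]
small [408.9 217. ] [408.3 217.7]
yellow [482.7 279.7] [483.2 279.9]
thick [502.3  65.9] None
slim [ 509.9 -107.6] None
boxR [563.4 268.2] None
boxL [ 564.1 -252. ] None
bottle [265.1  65.2] None
cam (array([ 48.2615294 , 554.20810956, 384.17528284]), array([ 0.26067574, -0.06579727, -0.96318164]))
below TCP px [[256.01354172 234.85753404]
 [256.50181114 191.91635418]
 [256.69041428 175.45402939]]
[[ 0.974 -0.     0.228]
 [-0.228 -0.001  0.974]
 [-0.    -1.    -0.001]]
shift to above small [ 347.10889589   65.2392612  -246.75955977]
```

Request:
play_rows(series=[[[0.029,0.0,-0.02],0,0],[[0.064,0.005,-0.045],0,0],[[0.1,0.01,-0.07],0,0],[[0.136,0.02,-0.096],0,0],[[0.172,0.025,-0.121],0,0],[[0.208,0.03,-0.147],0,0],[[0.244,0.035,-0.172],0,0],[[0.28,0.04,-0.198],0,0],[[0.316,0.05,-0.223],0,0],[[0.338,0.06,-0.239],0,0],[[0.348,0.065,-0.246],0,0],[[0.348,0.065,-0.246],0,0],[[0.348,0.065,-0.246],0,0],[[0.348,0.065,-0.246],0,0]])

```text
clock: 1.55
eef_pos: [407.5, 217.5, 140.7]
eef_rot: [-1.571, -0.0, -0.228]
wrist_force: [0.1, 0.3, 0.7]
finger_gap: 93.9
```

```bash
cat >> h.py <<'E'
from scipy.spatial.transform import Rotation as Ro
def shift(xyz,s=None):
    s=s or manip.read_state(); M=Ro.from_euler("xyz",s["eef_rot"]).as_matrix()
    return (M.T@(np.array(xyz)-s["eef_pos"])).round(1)
def st():
    s=manip.read_state(); print("t",round(s["clock"],2),"tcp",s["eef_pos"].round(1),s["eef_rot"].round(3),"F",s["wrist_force"].round(1),"gap",round(s["finger_gap"],1),"q",s["joints"].round(2)); return s
E
python3 - <<'E'
from h import *
s=st(); p=manip.camera_params("wrist"); im=manip.camera("wrist")[:,:,::-1].copy()
cv2.imwrite("pics/w1.png",im)
th=np.linspace(0,2*np.pi,60)
for r in (21,14):
    q=proj("wrist",np.c_[408.6+r*np.cos(th),217.4+r*np.sin(th),0*th+24],p)
    cv2.polylines(im,[q.round().astype(int)],True,(0,0,255),1)
cv2.imwrite("pics/w1o.png",cv2.resize(im,(768,576)))
E
```

```text
t 1.55 tcp [407.5 217.5 140.7] [-1.571 -0.    -0.228] F [0.1 0.3 0.7] gap 93.9 q [ 0.41  0.17  1.84 -0.    1.13 -0.93]
```

View pics/w1o.png

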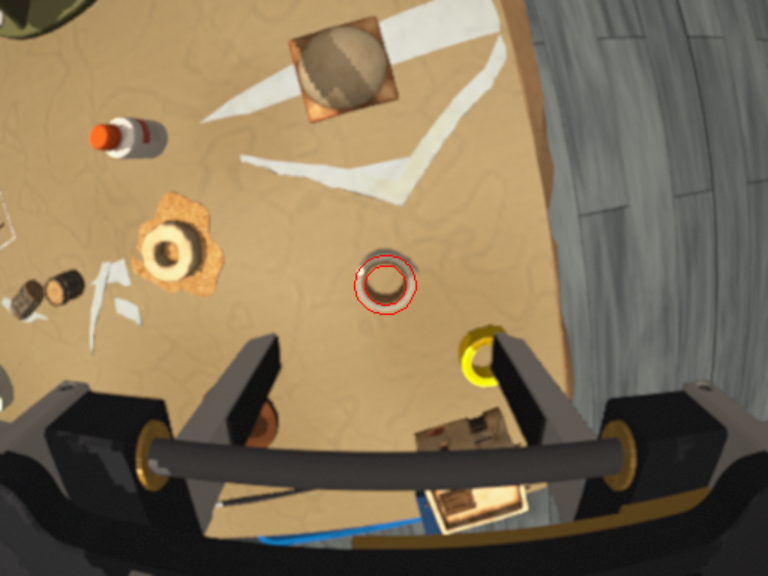

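The overlay sits on the small roll at (385,285) in the enlarged view, and both fingers are clear of the yellow roll. I'll go down and grip.

Request:
play_rows(series=[[[0.001,0.02,0],0,0],[[0.001,0.05,0],0,0],[[0.001,0.08,0],0,0],[[0.001,0.105,0],0,0],[[0.001,0.125,0],0,0.2],[[0.001,0.135,0],0,0.3],[[0.001,0.135,0],0,0.4],[[0.001,0.135,0],0,1],[[0.001,0.135,0],0,1],[[0.001,0.135,0],0,1],[[0.001,0.135,0],0,1],[[0.001,0.135,0],0,1],[[0.001,0.135,0],0,1],[[0.001,0.135,0],0,1],[[0.001,0.135,0],0,1]], squeeze=15)

```text
clock: 3.1
eef_pos: [408.9, 217.3, 6.2]
eef_rot: [-1.571, -0.001, -0.228]
wrist_force: [-0.0, -1.2, 5.9]
finger_gap: 42.2
```

```bash
python3 - <<'E'
from h import *
s=st(); print(shift([509.9,-107.6,130]))
E
```

```text
t 3.1 tcp [408.9 217.3   6.2] [-1.571e+00 -1.000e-03 -2.280e-01] F [-0.  -1.2  5.9] gap 42.2 q [ 0.41  0.39  1.93 -0.    0.82 -0.93]
[ 172.1 -123.7 -293.6]
```

Request:
play_rows(series=[[[0,-0.02,0],0,1],[[0,-0.05,0],0,1],[[0,-0.085,0],0,1],[[0.01,-0.115,-0.017],0,1],[[0.028,-0.124,-0.048],0,1],[[0.048,-0.124,-0.082],0,1],[[0.069,-0.124,-0.117],0,1],[[0.089,-0.124,-0.152],0,1],[[0.11,-0.124,-0.187],0,1],[[0.13,-0.124,-0.222],0,1],[[0.148,-0.124,-0.252],0,1],[[0.162,-0.124,-0.276],0,1],[[0.17,-0.124,-0.29],0,1],[[0.172,-0.124,-0.2935],0,1],[[0.172,-0.124,-0.2935],0,1],[[0.172,-0.124,-0.2935],0,1],[[0.172,-0.124,-0.2935],0,1]])

```text
clock: 4.8
eef_pos: [509.7, -106.5, 130.4]
eef_rot: [-1.571, -0.001, -0.227]
wrist_force: [-0.5, 1.1, -0.2]
finger_gap: 42.5
```

```bash
python3 - <<'E'
from h import *
s=st(); th=np.linspace(0,2*np.pi,60)
def circ(n,im,c,z,r,p,col=(0,0,255)):
    q=proj(n,np.c_[c[0]+r*np.cos(th),c[1]+r*np.sin(th),0*th+z],p)
    cv2.polylines(im,[(q*16).round().astype(int)],True,col,1,shift=4)
p=manip.camera_params("wrist"); im=manip.camera("wrist")[:,:,::-1].copy()
cv2.imwrite("pics/w2.png",im)
big=cv2.resize(im,None,fx=1,fy=1)
c=(509.9,-107.6); circ("wrist",im,c,10,36,p); circ("wrist",im,c,55,4,p,(0,255,0)); circ("wrist",im,(502.3,65.9),10,36,p)
circ("wrist",im,(425.1,-238.1),24,32,p)
pss=manip.camera_params("scene"); i2=manip.camera("scene")[:,:,::-1].copy(); cv2.imwrite("pics/s2.png",i2)
circ("scene",i2,(502.3,65.9),10,36,pss);circ("scene",i2,(502.3,65.9),55,15,pss,(0,255,0))
a=cv2.resize(im[80:280,130:430],(600,400),interpolation=2); b=cv2.resize(i2[190:240,258:333],(300,200),interpolation=2)
cv2.imwrite("pics/m2.png",np.vstack([a,np.hstack([b,cv2.resize(i2[200:300,180:330],(300,200))])]))
E
```

```text
t 4.8 tcp [ 509.7 -106.5  130.4] [-1.571e+00 -1.000e-03 -2.270e-01] F [-0.5  1.1 -0.2] gap 42.5 q [-0.28  0.31  1.69  0.    1.14 -1.62]
```

View pics/m2.png

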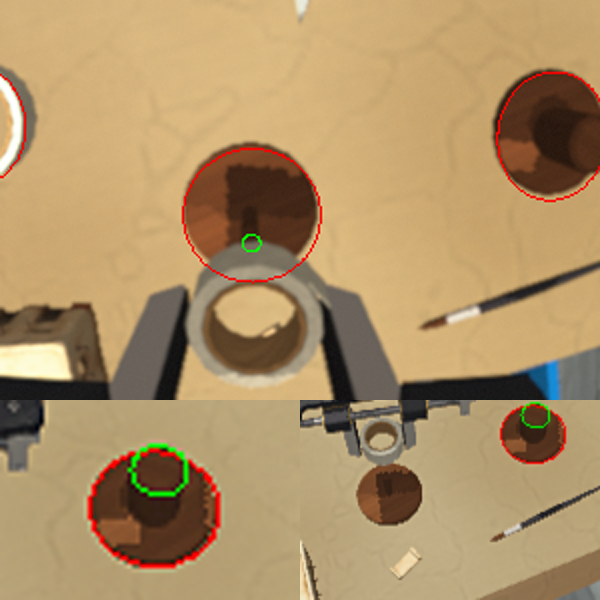

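The slim foot matches its circle (centre about (251,213) in the crop) and the roll is held level. The thick foot in the scene crop matches too. Both have about 10 mm of radial clearance, so I'll lower the small roll.

Request:
play_rows(series=[[[0,0.015,-0.001],0,1],[[0,0.035,-0.001],0,1],[[0,0.055,-0.001],0,1],[[0,0.07,-0.001],0,1],[[0,0.085,-0.001],0,1],[[0,0.1,-0.001],0,1],[[0,0.108,-0.001],0,1],[[0,0.1125,-0.001],0,1],[[0,0.1135,-0.001],0,1],[[0,0.1135,-0.001],0,1],[[0,0.1135,-0.001],0,1]])

```text
clock: 6.0
eef_pos: [510.0, -107.8, 17.5]
eef_rot: [-1.571, -0.002, -0.227]
wrist_force: [-0.8, -0.9, -0.4]
finger_gap: 42.5
```

```bash
python3 - <<'E'
from h import *
st()
i2=manip.camera("scene")[:,:,::-1]; i3=manip.camera("side")[:,:,::-1]
cv2.imwrite("pics/m3.png",np.hstack([cv2.resize(i2[200:275,180:280],(400,300),interpolation=2),cv2.resize(i3[145:220,165:265],(400,300),interpolation=2)]))
E
```

```text
t 6.0 tcp [ 510.  -107.8   17.5] [-1.571 -0.002 -0.227] F [-0.8 -0.9 -0.4] gap 42.5 q [-0.28  0.48  1.77  0.    0.9  -1.62]
```

View pics/m3.png

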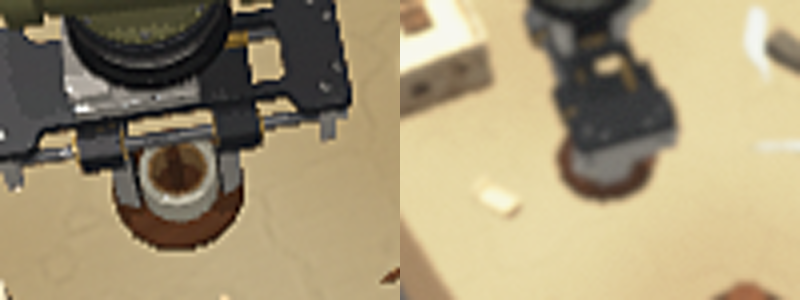

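The thin post shows dark inside the roll's hole at (180,150), and there's no contact force. I'll release, rise and move over the big roll.

Request:
play_rows(series=[[[0,0.001,0],0,1],[[0,0.001,0],0,0.5],[[0,0.001,0],0,0.3],[[0,0.001,0],0,0],[[0,0.001,0],0,0],[[0,0.001,0],0,0],[[0,0.001,0],0,0],[[0,-0.015,0],0,0],[[0,-0.045,0],0,0],[[0,-0.085,0],0,0],[[0,-0.115,0],0,0],[[-0.01,-0.123,-0.027],0,0],[[-0.022,-0.123,-0.06],0,0],[[-0.035,-0.123,-0.095],0,0],[[-0.047,-0.123,-0.128],0,0],[[-0.0535,-0.123,-0.146],0,0],[[-0.0535,-0.123,-0.146],0,0],[[-0.0535,-0.123,-0.146],0,0],[[-0.0535,-0.123,-0.146],0,0]])

```text
clock: 8.0
eef_pos: [425.2, -237.2, 140.3]
eef_rot: [-1.571, -0.002, -0.227]
wrist_force: [0.8, 0.4, -0.7]
finger_gap: 94.0
```

```bash
python3 - <<'E'
from h import *
s=st(); th=np.linspace(0,2*np.pi,60)
def circ(n,im,c,z,r,p,col=(0,0,255)):
    q=proj(n,np.c_[c[0]+r*np.cos(th),c[1]+r*np.sin(th),0*th+z],p)
    cv2.polylines(im,[(q*16).round().astype(int)],True,col,1,shift=4)
p=manip.camera_params("wrist"); im=manip.camera("wrist")[:,:,::-1].copy()
circ("wrist",im,(425.1,-238.1),24,32,p);circ("wrist",im,(425.1,-238.1),24,25,p)
i2=manip.camera("scene")[:,:,::-1].copy(); pp=manip.camera_params("scene"); circ("scene",i2,(509.9,-107.6),34,21,pp); circ("scene",i2,(509.9,-107.6),10,36,pp)
cv2.imwrite("pics/m4.png",np.hstack([cv2.resize(im[100:300,170:370],(400,400)),cv2.resize(i2[205:280,187:262],(400,400),interpolation=2)]))
print(shift([425.1,-238.1,5]))
E
```

```text
t 8.0 tcp [ 425.2 -237.2  140.3] [-1.571 -0.002 -0.227] F [ 0.8  0.4 -0.7] gap 94.0 q [-0.58  0.23  1.77  0.    1.14 -1.93]
[-1.000e-01  1.353e+02 -9.000e-01]
```

View pics/m4.png

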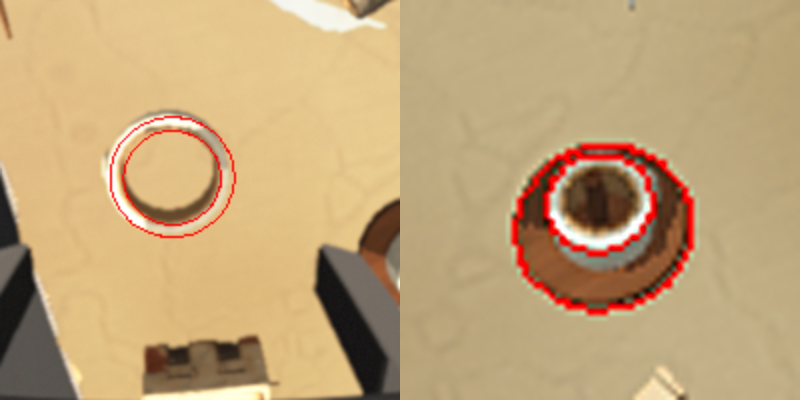

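The small roll is seated on the slim post, matching its predicted circle at (600,203). The big roll matches its circle at (172,177), so I'll grip it.

Request:
play_rows(series=[[[0,0.02,-0.001],0,0],[[0,0.05,-0.001],0,0],[[0,0.08,-0.001],0,0],[[0,0.105,-0.001],0,0],[[0,0.125,-0.001],0,0],[[0,0.134,-0.001],0,0.1],[[0,0.135,-0.001],0,0.2],[[0,0.135,-0.001],0,1],[[0,0.135,-0.001],0,1],[[0,0.135,-0.001],0,1],[[0,0.135,-0.001],0,1],[[0,0.135,-0.001],0,1],[[0,0.135,-0.001],0,1],[[0,0.135,-0.001],0,1]], squeeze=15)

```text
clock: 9.5
eef_pos: [425.7, -238.5, 6.2]
eef_rot: [-1.571, -0.004, -0.226]
wrist_force: [-0.5, -0.0, 7.5]
finger_gap: 64.2
```

```bash
python3 - <<'E'
from h import *
st(); print(shift([502.3,65.9,150]))
E
```

```text
t 9.5 tcp [ 425.7 -238.5    6.2] [-1.571 -0.004 -0.226] F [-0.5 -0.   7.5] gap 64.2 q [-0.59  0.44  1.86  0.    0.84 -1.93]
[   6.9 -143.9  313.8]
```

Request:
play_rows(series=[[[0,-0.02,0],0,1],[[0,-0.05,0],0,1],[[0,-0.085,0],0,1],[[0,-0.12,0.015],0,1],[[0.001,-0.14,0.045],0,1],[[0.002,-0.144,0.08],0,1],[[0.003,-0.144,0.115],0,1],[[0.003,-0.144,0.15],0,1],[[0.004,-0.144,0.185],0,1],[[0.005,-0.144,0.22],0,1],[[0.006,-0.144,0.255],0,1],[[0.006,-0.144,0.285],0,1],[[0.007,-0.144,0.305],0,1],[[0.007,-0.144,0.314],0,1],[[0.007,-0.144,0.314],0,1],[[0.007,-0.144,0.314],0,1],[[0.007,-0.144,0.314],0,1]])

```text
clock: 11.2
eef_pos: [502.4, 65.2, 150.2]
eef_rot: [-1.571, -0.004, -0.227]
wrist_force: [-0.0, -0.0, 0.1]
finger_gap: 64.6
```

```bash
python3 - <<'E'
from h import *
s=st(); th=np.linspace(0,2*np.pi,60)
def circ(n,im,c,z,r,p,col=(0,0,255)):
    q=proj(n,np.c_[c[0]+r*np.cos(th),c[1]+r*np.sin(th),0*th+z],p)
    cv2.polylines(im,[(q*16).round().astype(int)],True,col,1,shift=4)
p=manip.camera_params("wrist"); im=manip.camera("wrist")[:,:,::-1].copy(); c=(502.3,65.9)
for z,col in ((10,(0,0,255)),(0,(255,0,0))): circ("wrist",im,c,z,36,p,col)
circ("wrist",im,c,55,15,p,(0,255,0))
ps=manip.camera_params("side"); i3=manip.camera("side")[:,:,::-1].copy(); circ("side",i3,c,10,36,ps); circ("side",i3,c,55,15,ps,(0,255,0))
cv2.imwrite("pics/m5.png",np.hstack([cv2.resize(im[100:300,160:360],(400,400)),cv2.resize(i3[185:260,215:290],(400,400),interpolation=2)]))
print(shift([c[0],c[1],16.8]))
E
```

```text
t 11.2 tcp [502.4  65.2 150.2] [-1.571 -0.004 -0.227] F [-0.  -0.   0.1] gap 64.6 q [ 0.06  0.26  1.71 -0.    1.17 -1.29]
[ -0.7 133.4   0.6]
```

View pics/m5.png

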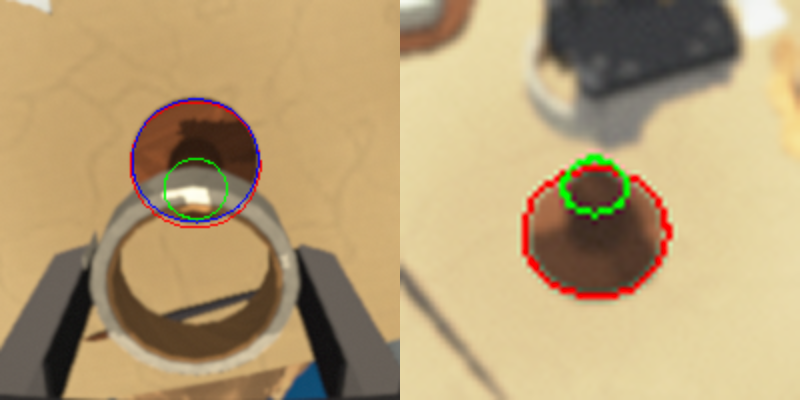

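Both views match the thick stand's model: wrist (195,162), side (595,230). The roll is held level. I'll lower it to just above contact and check before releasing.

Request:
play_rows(series=[[[0,0.02,0.0005],0,1],[[0,0.045,0.0005],0,1],[[0,0.07,0.0005],0,1],[[0,0.085,0.0005],0,1],[[0,0.1,0.0005],0,1],[[0,0.115,0.0005],0,1],[[0,0.127,0.0005],0,1],[[0,0.132,0.0005],0,1],[[0,0.134,0.0005],0,1],[[0,0.134,0.0005],0,1],[[0,0.134,0.0005],0,1]])

```text
clock: 12.4
eef_pos: [503.4, 65.7, 16.7]
eef_rot: [-1.571, -0.005, -0.227]
wrist_force: [-0.5, 0.1, -0.5]
finger_gap: 64.8
```

Request:
play_rows(series=[[[0,0.0005,0],0,0.5],[[0,0.0005,0],0,0.2],[[0,0.0005,0],0,0],[[0,0.0005,0],0,0],[[0,0.0005,0],0,0],[[0,0.0005,0],0,0],[[0,0.0005,0],0,0],[[0,-0.015,0],0,0],[[0,-0.045,0],0,0],[[0,-0.085,0],0,0],[[0,-0.125,0],0,0],[[-0.02,-0.16,0],0,0],[[-0.05,-0.18,0],0,0],[[-0.08,-0.19,0],0,0],[[-0.1,-0.2,0],0,0],[[-0.1,-0.2,0],0,0],[[-0.1,-0.2,0],0,0],[[-0.1,-0.2,0],0,0]])

```text
clock: 14.2
eef_pos: [405.5, 88.2, 215.8]
eef_rot: [-1.571, -0.004, -0.228]
wrist_force: [1.0, 0.0, -0.2]
finger_gap: 94.0
```

```bash
python3 - <<'E'
from h import *
s=st(); th=np.linspace(0,2*np.pi,60)
def circ(n,im,c,z,r,p,col=(0,0,255)):
    q=proj(n,np.c_[c[0]+r*np.cos(th),c[1]+r*np.sin(th),0*th+z],p)
    cv2.polylines(im,[(q*16).round().astype(int)],True,col,1,shift=4)
out=[]
for n,(u,v) in (("scene",(260,230)),("side",(235,205))):
    p=manip.camera_params(n); im=manip.camera(n)[:,:,::-1].copy()
    circ(n,im,(502.3,65.9),34,32,p); circ(n,im,(509.9,-107.6),34,21,p)
    out.append(cv2.resize(im[v-45:v+45,u-65:u+65],(400,277),interpolation=2))
cv2.imwrite("pics/m6.png",np.hstack(out))
E
```

```text
t 14.2 tcp [405.5  88.2 215.8] [-1.571 -0.004 -0.228] F [ 1.   0.  -0.2] gap 94.0 q [ 0.13 -0.02  1.86 -0.    1.3  -1.22]
```

View pics/m6.png

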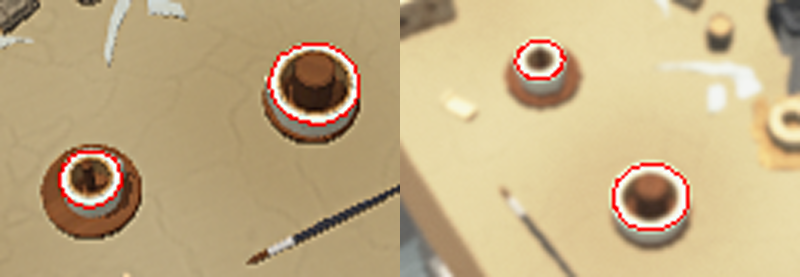

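Both rolls lie flat on their feet. Their tops match the predicted circles in both views: big roll at (314,84) and small roll at (91,180) in the scene crop. The robot is clear, so I'll hand in the job.

```bash
python3 -c "
from cell import manip
print(manip.sign_off())"
```

```text
the job is handed in; nothing more can be done
None
```

I put the small cream roll on the thin post and then the large roll on the thick post, released both, and handed the job in at about 14 s on the robot's clock. I left the yellow look-alike and the wooden ring alone.

In the last check, the scene and side views both showed each roll's top rim on the circle predicted for a flat, centred roll, to within about 1–2 mm by eye. The gripper was open and well clear, at z of about 216 mm, with forces near zero. No check failed. The only disagreement was small: the wrist view put the thick foot a pixel or two off its circle at first, and it matched once I looked from directly above.

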